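# Unpin the rock carrier and set it on the sorting board

## Task

Pull up the red sprung plunger of the blue test fixture and only then twist it a quarter turn (never force it round while it is down), so that it stays latched up by itself when you let go; then draw the grey rock carrier out from under the bridge by its orange grip, lift it clear, and set it down flat and released on the white sorting board, wholly on the board, with its rock still lying in its tray. Leave the plunger latched up and leave the other things on the bench, including the dark pebble on the board, where they are.

Things in the scene. Friction and masses are not known exactly. Their poses are not given: they have to be found in the camera images.
- stand: blue test fixture, fixed. Origin at the centre of its underside; z up, x from the open front end (-x) to the bridge (+x). Base plate 190 x 112 x 10 mm (x, y, z). The carrier lies on it in a channel, open above, between two low rails (inner faces y = +-34 mm, tops 20 mm up). It comes out along -x; drawn out more than 40 mm, it is clear of the bridge and can be lifted
- bridge (a point): middle of the top of the fixture's aluminium bridge, x = +60 mm, y = 0, 36 mm up in the fixture's frame. The bridge is 28 mm along x, 92 mm along y; its underside is 24 mm above the bench. A dark slotted collar, 40 mm across, stands on it up to 53 mm above the bench, and the plunger stands upright in it
- knob_grip (a point): centre of the plunger's red T-bar grip: 46 mm long, 12 mm thick, 22 mm high, 13 mm over the collar on a thin stem. This point is 77 mm above the bench when the plunger is down. Its x axis runs along the bar, z up. With the plunger down the bar lies along the fixture's x axis
- plunger (a joint): lift of the plunger (m): 0 = down, pinning the carrier; 0.016 = top stop. A spring draws it down with 5 N at 0, 8 N at 0.012. Its pin is clear of the carrier above 0.006. It turns only while lifted over 0.009 (lift it about 0.012); turned a quarter and let go, its cross pin rests on the collar and it stays latched at about 0.009
- plunger_turn (a joint): turn of the red grip about the vertical (rad): 0 = bar along the fixture's x axis (cross pin drops into its slot), positive counter-clockwise from above, stops at +-1.75. Either direction will do; +-1.57 (a quarter turn) is the latched position. It turns almost freely while lifted and stays where it is left
- carrier_center (a point): centre of the loose grey rock carrier, 25 mm above its underside, inside its orange grip (26 mm long in x, 10 mm thick in y, 8 to 50 mm above the underside). The carrier is a plate 160 x 64 x 8 mm; x from the tray end (-x) to the tongue with the 13 mm pin hole (at x = +60). In the fixture its axes are the fixture's, its underside 10 mm above the bench. About 0.28 kg
- carrier_tray (a point): middle of the carrier's tray, 49 mm from the carrier's centre along -x, 23.5 mm above the underside. The tray is 62 x 64 mm outside (carrier x = -80 to -18 mm), its walls 12 mm above the plate
- carrier_fl (a point): corner of the carrier's underside at x = -80, y = +32 mm
- carrier_fr (a point): corner of the carrier's underside at x = -80, y = -32 mm
- carrier_bl (a point): corner of the carrier's underside at x = +80, y = +32 mm
- carrier_br (a point): corner of the carrier's underside at x = +80, y = -32 mm
- rock_center (a point): centre of the loose brown rock in the carrier's tray, 47 mm across, 31 mm high, about 0.11 kg; it has about 3 mm of play in the tray
- board: white sorting board, fixed to the bench, 240 x 230 x 6 mm (x, y, z). Origin at the centre of its underside, z up
- pebble_center (a point): centre of the dark grey pebble lying loose somewhere on the board, 50 mm across, 28 mm high (its centre 14 mm above the board)
- jar_center (a point): centre of the upright bottle with a blue cap standing between fixture and board, 60 mm across, 130 mm high
- cup_center (a point): centre of the small clear open cup, 74 mm across, 45 mm high, between fixture and board
- tub_center (a point): centre of the large white open tub, 110 mm across, 55 mm high, at one side
- pumice_center (a point): centre of the pale pumice stone, 96 mm across, 40 mm high, at one side
Mind the look-alikes: they are no part of the job. Of the things that look like the stand, take the one that is farthest to the robot's left at the start.

How it is judged:
By the outcome, as a careful person would: the job done as asked, in the order asked, and still so for the second after the job is handed in, with the robot touching nothing.
It also fails if it takes over 64 s, if anything falls off the work surface, if the arm or the gripper's body presses on something with over 40 N, if the wrist force passes 120 N, or if a joint passes its speed limit or range.

## Robot

A 6-joint arm with a two-finger parallel gripper is mounted at the origin on the work surface. World frame = base frame: x ahead of the robot, y to its left, z up, the work surface at z = 0. Lengths are in mm, angles in rad, forces in N, time in s.
With the tool pointing down it reaches from about 350 to 875 mm from the base axis. Payload 4.2 kg.
Tool frame: the origin (TCP) lies at the very end of the fingers, on their centre line; the grasp point (between the pads) lies arm.grip_depth behind it (arm.grip_depth is the distance from the TCP to the grasp point, in mm); z points along the fingers, y is the direction in which the jaws open and shut (so a half turn about z gives the same grasp; the last joint's range is limited). The gripper opens to 85 mm and grips with 20 to 120 N. Pads are 22 mm wide; open, the fingers measure 114 mm over their backs; the gripper's body (76 mm by 85 mm) begins 54 mm behind the grasp point. The pads swing forward as they close: fully open they stand 13 mm farther back than shut.
Start: joints at [1.51, 0.385, 0.008, 0, -1.194, -0.259], TCP at [196.453, 593.3, 231.312] pointing down, gripper open.
Joint ranges: [-3.14, 3.14], [-1.21, 2.06], [-1.07, 1.41], [-3.16, 2.05], [-2.99, -0.16], [-3.1, 3.1]. Speed limits (rad/s): [2.79, 2.79, 3.14, 3.14, 3.14, 3.14].

## Interface

Orientations are given as a unit quaternion [x, y, z, w].
In Python, from bench import arm, optics, workorder gives the robot as it stands. The module is installed in compiled form; this text tells all that it offers.
- The arm moves only by the tool play_rows, never from a script. Its arguments are lists of equal length, an entry for each row: "travel": the shift along the tool's x, y, z in m, a list of three; "rotation": the turn, a rotation vector about the tool's x, y, z in rad, a list of three; "grip": the opening, from 0 (shut) to 1 (fully open). In form: {"travel": [[x, y, z], ...], "rotation": [[rx, ry, rz], ...], "grip": [grip, ...]}. A call has 1 to 12 rows; each row shifts and turns the commanded pose from where the row before left it, along the tool's axes as they then stand; what a row does not reach is not made up. A row lasts 1/12 s, in which the tool goes at most 41.7 mm and 7.16 degrees, less where a joint would pass 70% of its speed; a pose out of reach is approached as far as the arm can. A call is refused whole if a number of a shift passes 0.0417 or a number of a turn 0.125, either way. A call with a gripper value outside its range is refused whole. The fingers move at their own pace and stop on an object; the grip force is fixed at half the most. Time passes only in rows, so rows that do not move let the fingers close. It gives the time, the measured TCP pose, the force and the opening at its end, in the units of the state.
- arm.read_state(): the state, without advancing time (a new reading comes with each control period).
- optics.get_image(name): name is "scene" or "top" or "wrist"; returns a dict with "image" (384x512x3 uint8, blue, green, red), "depth" (384x512 float32, mm along the optical axis (not along the pixel's ray), 0 where there is no reading), "camera_matrix" (3x3 intrinsics, pixels), "R" (3x3) and "t" (3): a world point X has camera coordinates R X + t; the wrist camera has in their place "hand_eye" (4x4, takes a point from camera to tool coordinates, whose origin is the TCP and whose axes are the flange's). Camera axes: x right, y down, z forward; pixel columns grow to the right and rows downward; lengths in mm; the calibration is good to about 2 mm. A picture is of the moment at which its call begins: read the wrist's pose just before it.
- workorder.job_done(): hands the job in, once; it reports no verdict.
The state is a dict: "clock": time; "joints": joint angles; "joint_vel": joint speeds; "joint_efforts": joint torques, N m; "position": TCP position; "ee_rot": TCP orientation; "contact_force": force on the tool from outside, world axes, zero at the start; "wrist_torque": the same for the moment, N m; "gripper_width": finger opening in mm.
Only numpy, scipy, OpenCV 4.12 (cv2) and the standard library are available. Lean on these libraries where they do the work, as an engineer would, in place of code of your own. Each camera call takes 0.05 s, during which the arm holds its last target. There are 200 camera calls.

## Working session

There is one attempt and no reset: what is moved stays moved. The work goes in short steps, Python scripts to look and compute and a tool call to move; the robot and the scene stay as the last step left them, time stands still between calls to the robot, and variables do not carry over. Pictures are saved under pics/ and viewed, about 8 in all and at most 12, crops included, and the job is handed in when it is done.

Besides the shell and the picture viewer there is one more tool, called after ">>>" as name(argument=value, ...), one argument or row to a line, values as JSON. play_rows: Moves the arm, as the interface text tells. Its arguments: {"type":"object","properties":{"travel":{"type":"array","items":{"type":"array","items":{"type":"number"}}},"rotation":{"type":"array","items":{"type":"array","items":{"type":"number"}}},"grip":{"type":"array","items":{"type":"number"}}},"required":["travel","rotation","grip"]}

```bash
mkdir -p pics
cat > h.py <<'E'
import numpy as np,cv2
from bench import arm,optics,workorder
from scipy.spatial.transform import Rotation as Ro
def cam(name):
    s=arm.read_state(); d=optics.get_image(name)
    if 'hand_eye' in d:
        H=np.eye(4);H[:3,:3]=Ro.from_quat(s['ee_rot']).as_matrix();H[:3,3]=s['position']
        M=H@np.array(d['hand_eye']); d['Rw']=M[:3,:3];d['o']=M[:3,3]
    else:
        R=np.array(d['R']);d['Rw']=R.T;d['o']=-R.T@np.array(d['t'])
    return d
def ray(d,u,v,z):
    r=d['Rw']@np.linalg.inv(d['camera_matrix'])@np.array([u,v,1.]); o=d['o']
    return o+r*(z-o[2])/r[2]
def cloud(d):
    v,u=np.mgrid[:384,:512]; Z=d['depth']
    p=np.stack([u*Z,v*Z,Z],-1)@np.linalg.inv(d['camera_matrix']).T
    return p@d['Rw'].T+d['o']
E
python3 - <<'E'
from h import *
print(arm.read_state(),arm.grip_depth)
a=cam('scene');b=cam('top')
cv2.imwrite('pics/a.png',a['image']);cv2.imwrite('pics/b.png',b['image'])
print(a['o'],b['o'])
E
```

```text
{'clock': 0.0, 'joints': array([ 1.50960206e+00,  3.85595987e-01,  6.61962785e-03, -5.43753983e-04,
       -1.19394237e+00, -2.58573910e-01]), 'joint_vel': array([-0.00057466, -0.00153436,  0.00051996,  0.0012664 ,  0.00066515,
       -0.0008274 ]), 'joint_efforts': array([-1.08749988e-03, -3.92288303e+01,  1.88398898e+01,  4.18604761e+00,
       -4.69316772e-03, -5.01479050e-06]), 'position': array([196.26885016, 592.77858633, 230.18868248]), 'ee_rot': array([ 9.87229180e-01, -1.59302719e-01, -1.46902840e-04,  1.08093516e-03]), 'contact_force': array([ 0.7124799 , -0.25134021, -0.53747736]), 'wrist_torque': array([0.0133776 , 0.0454249 , 0.03868061]), 'gripper_width': 85.52031643078529} 18.700000000000003
[ 859.40873539 -414.80626164 1045.77262798] [3.64188390e+02 2.51877379e-01 1.25218826e+03]
```

View pics/b.png

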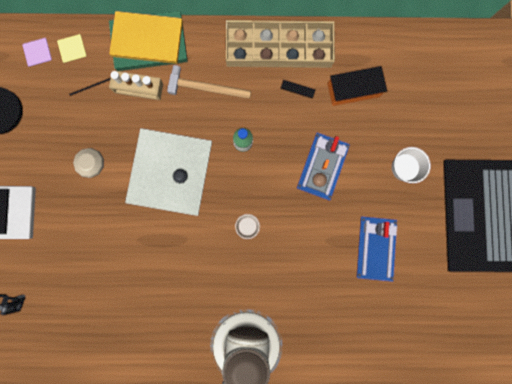

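View pics/a.png

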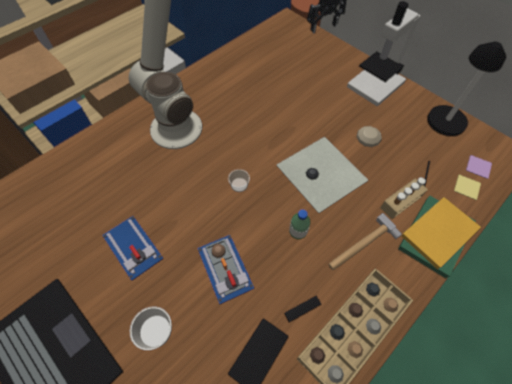

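Run:
```python
from h import *
b=cam('top');a=cam('scene')
print(b['Rw'],b['camera_matrix'])
for n,u,v in [('base',246,345),('standA',323,167),('standB',377,248),('board',169,172),('jar',242,139),('cup',247,227),('peb',180,176)]: print(n,ray(b,u,v,10).round())
for n,u,v in [('base',176,128),('standA',226,268),('standB',132,247),('board',322,173)]: print(n,ray(a,u,v,10).round())
print(cloud(b)[[345,167,248,172],[246,323,377,169]].round())
```

```text
[[ 0.00546371 -0.99570256  0.09244759]
 [-0.99993028 -0.00640782 -0.0099186 ]
 [ 0.01046837 -0.09238695 -0.99566815]] [[399.73050218   0.         250.68963366]
 [  0.         399.73050218 188.16077863]
 [  0.           0.           1.        ]]
base [ 5. -1. 10.]
standA [ 548. -239.   10.]
standB [ 296. -403.   10.]
board [529. 244.  10.]
jar [635.  16.  10.]
cup [359.  -1.  10.]
peb [516. 209.  10.]
base [ 8. -2. 10.]
standA [ 558. -236.   10.]
standB [ 300. -402.   10.]
board [538. 244.  10.]
[[  65.   -0.  219.]
 [ 542. -232.   49.]
 [ 296. -404.    7.]
 [ 529.  244.    7.]]
```

```bash
cat >> h.py <<'E'
def go(x,y,z,yaw=None):
    """tool-frame shift (mm) from measured pose to world xyz, then turn about tool z"""
    s=arm.read_state(); R=Ro.from_quat(s['ee_rot']).as_matrix()
    th=np.arctan2(R[1,0],R[0,0])
    d=R.T@(np.array([x,y,z])-s['position'])
    print('t',s['clock'],'pos',s['position'].round(1),'yaw %.4f'%th,'tilt',R[:,2].round(4),'shift mm',d.round(1),'turn rz', None if yaw is None else round(th-yaw,4))
E
python3 - <<'E'
from h import *
b=cam('top');P=cloud(b);hsv=cv2.cvtColor(b['image'],cv2.COLOR_BGR2HSV)
box=np.zeros((384,512),bool);box[120:210,285:360]=1
H,S,V=cv2.split(hsv)
blue=(H>100)&(H<125)&(S>120)&box
red=((H<5)|(H>172))&(S>170)&(V>90)&box
org=(H>=6)&(H<16)&(S>180)&(V>110)&box
for n,m in (('blue',blue),('red',red),('org',org)):
    c=np.argwhere(m)[:,::-1].astype(np.float32); r=cv2.minAreaRect(c)
    q=cv2.boxPoints(r); z={'blue':10,'red':88,'org':60}[n]
    print(n,len(c),c.mean(0),ray(b,*c.mean(0),z).round(1)); 
    w=np.array([ray(b,*p,z)[:2] for p in q]);print(w.round(),'ctr',w.mean(0).round(1),'len',np.linalg.norm(np.diff(w,axis=0),axis=1).round(), 'ang',[round(float(np.arctan2(*(w[i+1]-w[i])[::-1])),3) for i in range(3)])
d=b['image'].copy();go(548,-239,330,0)
w=cam('wrist');print(w['hand_eye'] if 'hand_eye' in w else 0)
E
```

```text
blue 432 [318.5     171.49306] [ 533.4 -224.7   10. ]
[[ 481. -156.]
 [ 658. -219.]
 [ 622. -322.]
 [ 446. -258.]] ctr [ 551.5 -238.7] len [188. 109. 187.] ang [-0.342, -1.909, 2.792]
red 56 [334.375   143.41072] [ 607.  -258.5   88. ]
[[ 586. -246.]
 [ 630. -261.]
 [ 627. -271.]
 [ 583. -256.]] ctr [ 606.5 -258.3] len [47. 10. 47.] ang [-0.329, -1.891, 2.811]
org 22 [325.81818 162.54546] [ 554. -238.   60.]
[[ 541. -227.]
 [ 636. -273.]
 [ 632. -280.]
 [ 538. -234.]] ctr [ 586.8 -253.8] len [105.   8. 105.] ang [-0.453, -2.022, 2.688]
t 0.25 pos [196.4 593.1 230.8] yaw -0.3199 tilt [-2.e-04 -1.e-03 -1.e+00] shift mm [595.4 679.4 -98.5] turn rz -0.3199
[[ 1.25157187e-03 -9.57162405e-01 -2.89548898e-01  7.43538472e+01]
 [ 9.99998039e-01  7.53499121e-04  1.83163668e-03 -1.24851946e+00]
 [-1.53499893e-03 -2.89550623e-01  9.57161470e-01 -1.43403057e+02]
 [ 0.00000000e+00  0.00000000e+00  0.00000000e+00  1.00000000e+00]]
```

>>> play_rows(
  travel=[
    [0.0274,0.0283,-0.0012],
    [0.0274,0.0283,-0.0012],
    [0.0274,0.0283,-0.0012],
    [0.0274,0.0283,-0.0012],
    [0.0274,0.0283,-0.0012],
    [0.0274,0.0283,-0.0012],
    [0.0274,0.0283,-0.0012],
    [0.0274,0.0283,-0.0012],
    [0.0274,0.0283,-0.0012],
    [0.0274,0.0283,-0.0012],
    [0.0274,0.0283,-0.0012],
    [0.0274,0.0283,-0.0012],
  ],
  rotation=[
    [0,0,0],
    [0,0,0],
    [0,0,0],
    [0,0,0],
    [0,0,0],
    [0,0,0],
    [0,0,0],
    [0,0,0],
    [0,0,0],
    [0,0,0],
    [0,0,0],
    [0,0,0],
  ],
  grip=[1,1,1,1,1,1,1,1,1,1,1,1],
)

```text
clock: 1.3
position: [402.1, 165.7, 246.2]
ee_rot: [0.987, -0.159, 0.0, -0.0]
contact_force: [0.4, 0.8, 0.3]
gripper_width: 85.1
```

>>> play_rows(
  travel=[
    [0.0274,0.0283,-0.0012],
    [0.0274,0.0283,-0.0012],
    [0.0274,0.0283,-0.0012],
    [0.0274,0.0283,-0.0012],
    [0.0274,0.0283,-0.0012],
    [0.0274,0.0283,-0.0012],
    [0.0274,0.0283,-0.0012],
    [0.0274,0.0283,-0.0012],
    [0.0274,0.0283,-0.0012],
    [0.0274,0.0283,-0.0012],
    [0.0274,0.0283,-0.0012],
    [0,0,0],
  ],
  rotation=[
    [0,0,0],
    [0,0,0],
    [0,0,0],
    [0,0,0],
    [0,0,0],
    [0,0,0],
    [0,0,0],
    [0,0,0],
    [0,0,0],
    [0,0,0],
    [0,0,0.022],
    [0,0,0],
  ],
  grip=[1,1,1,1,1,1,1,1,1,1,1,1],
)

```text
clock: 2.3
position: [591.9, -228.2, 257.3]
ee_rot: [0.985, -0.173, -0.0, 0.001]
contact_force: [1.3, 0.3, 0.5]
gripper_width: 85.3
```

Run:
```python
from h import *
go(608,-259,120,-.342)
w=cam('wrist');cv2.imwrite('pics/w1.png',w['image']);print(arm.read_state()['joints'])
import pickle;pickle.dump(w,open('w1.pkl','wb'))
```

```text
t 2.3 pos [ 591.9 -228.2  257.3] yaw -0.3480 tilt [-7.0e-04 -1.5e-03 -1.0e+00] shift mm [ 25.7  23.2 137.3] turn rz -0.006
[-1.09613349e-01  3.82781262e-01  7.02087931e-02  1.45985063e-04
 -1.26002946e+00  1.33380716e+00]
```

View pics/w1.png

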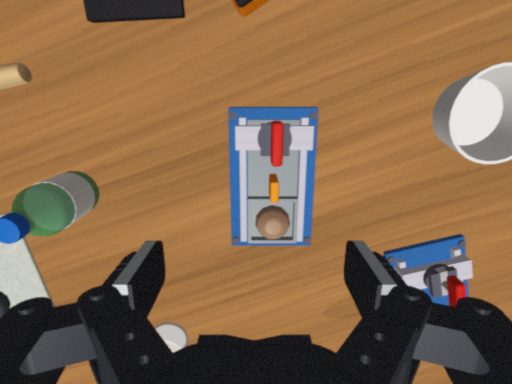

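```bash
cat > m.py <<'E'
from h import *
def meas(w,box,spec):
    H,S,V=cv2.split(cv2.cvtColor(w['image'],cv2.COLOR_BGR2HSV)); B=np.zeros((384,512),bool);B[box[0]:box[1],box[2]:box[3]]=1
    M={'blue':(H>100)&(H<125)&(S>120),'red':((H<5)|(H>172))&(S>150)&(V>80),'org':(H>=9)&(H<20)&(S>190)&(V>120)}
    for n,z in spec:
        c=np.argwhere(M[n]&B)[:,::-1].astype(np.float32)
        q=cv2.boxPoints(cv2.minAreaRect(c)); g=np.array([ray(w,*p,z)[:2] for p in q])
        e=np.diff(g,axis=0);l=np.linalg.norm(e,axis=1);k=int(l[1]>l[0])
        print(n,len(c),'ctr',g.mean(0).round(1),'len',l[:2].round(1),'ang long %.3f'%np.arctan2(e[k,1],e[k,0]))
E
python3 - <<'E'
from m import *
import pickle;w=pickle.load(open('w1.pkl','rb'))
meas(w,(95,255,215,330),[('blue',10),('red',88),('org',60)])
P=cloud(w)
for u,v in [(277,130),(277,160),(273,182),(260,115),(273,165)]: print(P[v,u].round(1))
E
```

```text
blue 2594 ctr [ 551.4 -240. ] len [108.7 186.3] ang long 2.854
red 501 ctr [ 609.  -258.3] len [11. 44.] ang long 2.821
org 169 ctr [ 555.9 -239.5] len [30.4  9.2] ang long -0.332
[ 622.3 -263.3   88.6]
[ 593.3 -253.4   89.3]
[ 564.2 -241.    60.9]
[ 636.8 -252.1    9.8]
[ 589.1 -247.8   86.5]
```

>>> play_rows(
  travel=[
    [0.0133,0.0116,0.02],
    [0.0133,0.0115,0.03],
    [0,0,0.03],
    [0,0,0.03],
    [0,0,0.027],
    [0,0,0],
    [0,0,0],
  ],
  rotation=[
    [0,0,0],
    [0,0,0],
    [0,0,-0.018],
    [0,0,0],
    [0,0,0],
    [0,0,0],
    [0,0,0],
  ],
  grip=[0.5,0.5,0.5,0.5,0.5,0.5,0.5],
)

```text
clock: 2.93
position: [606.6, -252.7, 121.1]
ee_rot: [0.987, -0.161, -0.002, 0.0]
contact_force: [-0.1, 0.7, 0.6]
gripper_width: 42.3
```

Run:
```python
from m import *
go(609,-259,61,-.33)
w=cam('wrist');cv2.imwrite('pics/w2.png',w['image'])
meas(w,(0,384,150,360),[('red',88)])
```

```text
t 2.9333 pos [ 606.6 -252.7  121.1] yaw -0.3227 tilt [-3.3e-03  1.0e-04 -1.0e+00] shift mm [ 4.4  5.1 60.1] turn rz 0.0073
red 1340 ctr [ 610.8 -260. ] len [11.3 48.7] ang long 2.839
```

View pics/w2.png

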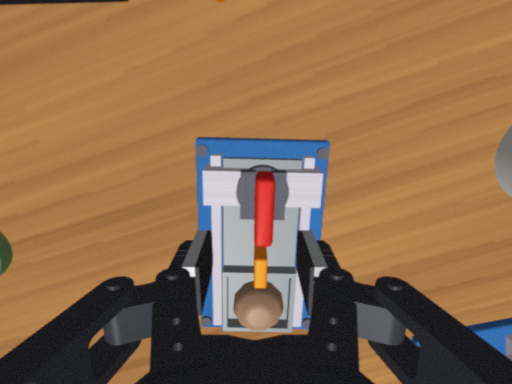

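>>> play_rows(
  travel=[
    [0.0048,0.0053,0.02],
    [0,0,0],
    [0,0,0],
    [0,0,0],
  ],
  rotation=[
    [0,0,0],
    [0,0,0],
    [0,0,0],
    [0,0,0],
  ],
  grip=[0.5,0.5,0.5,0.5],
)

```text
clock: 3.32
position: [611.2, -260.0, 104.2]
ee_rot: [0.987, -0.161, 0.002, 0.0]
contact_force: [0.3, 0.4, -0.1]
gripper_width: 42.8
```

Run:
```python
from m import *
go(609.5,-259.3,61,-.325)
w=cam('wrist')
meas(w,(0,384,150,360),[('red',88)])
go(609.5,-259.3,61,-.325)
```

```text
t 3.3167 pos [ 611.2 -260.   104.2] yaw -0.3233 tilt [ 0.003 -0.001 -1.   ] shift mm [-2.  -0.1 43.2] turn rz 0.0017
red 1545 ctr [ 611.1 -260.2] len [10.9 49.5] ang long 2.831
t 3.3667 pos [ 611.2 -260.   104.1] yaw -0.3233 tilt [ 3.1e-03 -9.0e-04 -1.0e+00] shift mm [-2.  -0.1 43.1] turn rz 0.0017
```

>>> play_rows(
  travel=[
    [-0.001,0,0.015],
    [0,0,0.015],
    [0,0,0.013],
    [0,0,0],
    [0,0,0],
    [0,0,0],
    [0,0,0],
    [0,0,0],
    [0,0,0],
  ],
  rotation=[
    [0,0,0],
    [0,0,0],
    [0,0,0],
    [0,0,0],
    [0,0,0],
    [0,0,0],
    [0,0,0],
    [0,0,0],
    [0,0,0],
  ],
  grip=[0.5,0.5,0.5,0.5,0,0,0,0,0],
)

```text
clock: 4.12
position: [610.3, -260.3, 60.8]
ee_rot: [0.987, -0.161, 0.002, 0.0]
contact_force: [-0.9, -1.6, 6.1]
gripper_width: 11.0
```

>>> play_rows(
  travel=[
    [0,0,0],
    [0,0,-0.004],
    [0,0,-0.004],
    [0,0,-0.005],
    [0,0,0],
    [0,0,0],
    [0,0,0],
  ],
  rotation=[
    [0,0,0],
    [0,0,0],
    [0,0,0],
    [0,0,0],
    [0,0,0],
    [0,0,0],
    [0,0,0],
  ],
  grip=[0,0,0,0,0,0,0],
)

```text
clock: 4.7
position: [610.1, -260.1, 70.4]
ee_rot: [0.987, -0.161, 0.001, -0.0]
contact_force: [4.5, -5.8, -7.4]
gripper_width: 10.6
```

Run:
```python
from m import *
go(609.5,-259.3,73,-.325);s=arm.read_state();print(s['contact_force'],s['wrist_torque'],s['gripper_width'])
w=cam('wrist');P=cloud(w)
meas(w,(0,384,150,360),[('red',88)])
H,S,V=cv2.split(cv2.cvtColor(w['image'],cv2.COLOR_BGR2HSV))
m=((H<5)|(H>172))&(S>150)&(V>80)&(w['depth']>0);m[:,:150]=0;m[:,360:]=0
print(np.percentile(P[m][:,2],[5,25,50,75,95]).round(1))
```

```text
t 4.7 pos [ 610.1 -260.1   70.4] yaw -0.3243 tilt [ 1.7e-03 -3.0e-04 -1.0e+00] shift mm [-0.8 -0.6 -2.6] turn rz 0.0007
[ 4.47434104 -5.77357146 -7.37502225] [-1.54558441 -1.300115   -0.00307035] 10.582775416837963
red 2728 ctr [ 606.6 -258.4] len [12.3 55. ] ang long 2.833
[86.9 97.  97.8 98.3 99. ]
```

>>> play_rows(
  travel=[
    [0,0,-0.0025],
    [0,0,0],
    [0,0,0],
    [0,0,0],
  ],
  rotation=[
    [0,0,0],
    [0,0,0],
    [0,0,0],
    [0,0,0],
  ],
  grip=[0,0,0,0],
)

```text
clock: 5.08
position: [610.1, -260.1, 72.7]
ee_rot: [0.987, -0.161, 0.001, -0.0]
contact_force: [4.4, -4.4, -8.7]
gripper_width: 11.0
```

Lifted about 12 mm; now the turn.

>>> play_rows(
  travel=[
    [0,0,0],
    [0,0,0],
    [0,0,0],
    [0,0,0],
    [0,0,0],
  ],
  rotation=[
    [0,0,0.05],
    [0,0,0.09],
    [0,0,0.1],
    [0,0,0.1],
    [0,0,0],
  ],
  grip=[0,0,0,0,0],
)

```text
clock: 5.5
position: [609.7, -260.8, 72.7]
ee_rot: [0.945, -0.328, 0.001, 0.0]
contact_force: [3.6, -6.9, -8.7]
gripper_width: 11.5
```

>>> play_rows(
  travel=[
    [0,0,0],
    [0,0,0],
    [0,0,0],
    [0,0,0],
    [0,0,0],
    [0,0,0],
    [0,0,0],
    [0,0,0],
    [0,0,0],
    [0,0,0],
    [0,0,0],
    [0,0,0],
  ],
  rotation=[
    [0,0,0.11],
    [0,0,0.12],
    [0,0,0.12],
    [0,0,0.12],
    [0,0,0.12],
    [0,0,0.12],
    [0,0,0.12],
    [0,0,0.12],
    [0,0,0.12],
    [0,0,0.12],
    [0,0,0.05],
    [0,0,0],
  ],
  grip=[0,0,0,0,0,0,0,0,0,0,0,0],
)

```text
clock: 6.5
position: [607.0, -261.6, 71.9]
ee_rot: [-0.579, 0.815, 0.001, -0.002]
contact_force: [-1.6, -9.4, -9.3]
gripper_width: 10.8
```

Run:
```python
from m import *
go(609.5,-259.3,70,-.325-1.571);s=arm.read_state();print(s['contact_force'],s['wrist_torque'],s['joints'])
```

```text
t 6.5 pos [ 607.  -261.6   71.9] yaw -1.9071 tilt [-5.1e-03 -9.0e-04 -1.0e+00] shift mm [-3.  -1.6  1.9] turn rz -0.0111
[-1.55370327 -9.35423242 -9.32186104] [-3.21005318  0.01066169 -0.02546513] [-0.16187981  0.58525193 -0.08535077  0.0021811  -0.90512386 -0.17580817]
```

>>> play_rows(
  travel=[
    [0,0,0.0015],
    [0,0,0.0015],
    [0,0,0],
    [0,0,0],
    [0,0,0],
    [0,0,0],
    [0,0,-0.01],
    [0,0,-0.03],
    [0,0,-0.04],
    [0,0,0],
    [0,0,0],
  ],
  rotation=[
    [0,0,0],
    [0,0,0],
    [0,0,0],
    [0,0,0],
    [0,0,0],
    [0,0,0],
    [0,0,0],
    [0,0,0],
    [0,0,0],
    [0,0,0],
    [0,0,0],
  ],
  grip=[0,0,0,0.4,0.4,0.4,0.4,0.4,0.4,0.4,0.4],
)

```text
clock: 7.42
position: [611.5, -259.6, 156.2]
ee_rot: [-0.58, 0.814, -0.003, 0.003]
contact_force: [-0.5, -0.1, -0.6]
gripper_width: 34.2
```

Run:
```python
from m import *
go(551.5,-240,150,-.325);s=arm.read_state();print(s['contact_force'],s['joints'])
w=cam('wrist');P=cloud(w);cv2.imwrite('pics/w3.png',w['image'])
meas(w,(0,384,150,360),[('red',97)])
H,S,V=cv2.split(cv2.cvtColor(w['image'],cv2.COLOR_BGR2HSV))
m=((H<5)|(H>172))&(S>150)&(V>80)&(w['depth']>0);m[:,:150]=0;m[:,360:]=0
print(np.percentile(P[m][:,2],[5,25,50,75,95]).round(1))
```

```text
t 7.4167 pos [ 611.5 -259.6  156.2] yaw -1.9029 tilt [ 0.0084 -0.0016 -1.    ] shift mm [ 1.  63.2  5.7] turn rz -1.5779
[-0.53299964 -0.08695037 -0.62622243] [-1.58406491e-01  5.02172709e-01  2.98265261e-03  3.21758130e-04
 -1.06306452e+00 -1.73857338e-01]
red 991 ctr [ 606.8 -261.4] len [10.8 47.1] ang long 1.254
[90.8 96.1 96.7 97.2 97.9]
```

View pics/w3.png

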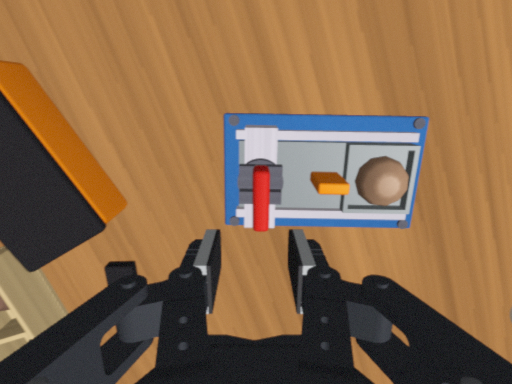

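Run:
```python
from m import *
w=cam('wrist');meas(w,(100,240,300,350),[('org',60)])
m2=np.argwhere
b=cam('top')
H,S,V=cv2.split(cv2.cvtColor(b['image'],cv2.COLOR_BGR2HSV))
M=((S<45)&(V>150));M[:120]=0;M[225:]=0;M[:,:115]=0;M[:,220:]=0
M=cv2.morphologyEx(M.astype(np.uint8),cv2.MORPH_OPEN,np.ones((3,3)))
cs=max(cv2.findContours(M,0,2)[0],key=cv2.contourArea)
q=cv2.boxPoints(cv2.minAreaRect(cs));g=np.array([ray(b,*p,6)[:2] for p in q]);print(g.round(1),g.mean(0),np.linalg.norm(np.diff(g,axis=0),axis=1))
e=np.diff(g,axis=0);print(np.arctan2(e[:,1],e[:,0]))
D=(V<80);D[:155]=0;D[200:]=0;D[:,:150]=0;D[:,205:]=0
c=np.argwhere(D)[:,::-1].mean(0);print('peb',c,D.sum(),ray(b,*c,22),ray(b,*c,30))
```

```text
org 604 ctr [ 553.3 -244.1] len [17.4 29.2] ang long 2.762
[[432.3 378.5]
 [671.  344.8]
 [631.5 113.9]
 [393.7 151.7]] [532.12602032 247.24264755] [241.06175856 234.2209064  240.72065592]
[-0.14026361 -1.74037907  2.9841338 ]
peb [180.0962963  175.13333333] 135 [517.49181785 206.68012695  22.        ] [516.49487497 205.33770965  30.        ]
```

>>> play_rows(
  travel=[
    [0.001,0.02,0],
    [0,0.021,0],
    [0,0.021,0],
    [0,0,0],
    [0,0,0],
    [0,0,0],
    [0,0,0],
    [0,0,0],
    [0,0,0],
    [0,0,0],
    [0,0,0],
    [0,0,0],
  ],
  rotation=[
    [0,0,-0.1],
    [0,0,-0.08],
    [0,0,-0.1],
    [0,0,-0.12],
    [0,0,-0.12],
    [0,0,-0.12],
    [0,0,-0.12],
    [0,0,-0.12],
    [0,0,-0.12],
    [0,0,-0.12],
    [0,0,-0.12],
    [0,0,-0.12],
  ],
  grip=[0.4,0.4,0.4,0.4,0.4,0.4,0.4,0.4,0.4,0.4,0.4,0.4],
)

```text
clock: 8.57
position: [548.1, -245.7, 150.0]
ee_rot: [0.964, -0.266, -0.002, 0.0]
contact_force: [-0.0, 0.6, 0.3]
gripper_width: 34.0
```

>>> play_rows(
  travel=[
    [0,0,0.02],
    [0,0,0.02],
    [0,0,0],
    [0,0,0],
    [0,0,0],
  ],
  rotation=[
    [0,0,-0.12],
    [0,0,-0.098],
    [0,0,0],
    [0,0,0],
    [0,0,0],
  ],
  grip=[0.4,0.4,0.4,0.4,0.4],
)

```text
clock: 8.98
position: [549.2, -246.1, 111.7]
ee_rot: [0.987, -0.163, -0.0, 0.0]
contact_force: [0.3, 0.4, 1.2]
gripper_width: 34.2
```

Run:
```python
from m import *
go(552.6,-240.3,27,-.325)
w=cam('wrist');P=cloud(w);cv2.imwrite('pics/w4.png',w['image'])
meas(w,(0,384,210,300),[('org',60)])
go(552.6,-240.3,27,-.325)
```

```text
t 8.9833 pos [ 549.2 -246.1  111.7] yaw -0.3274 tilt [-3.e-04 -5.e-04 -1.e+00] shift mm [ 1.3 -6.7 84.7] turn rz -0.0024
org 535 ctr [ 556.7 -240.2] len [ 8.6 33.6] ang long 2.812
t 9.0333 pos [ 549.5 -246.2  112.3] yaw -0.3271 tilt [ 1.1e-03 -7.0e-04 -1.0e+00] shift mm [ 0.9 -6.6 85.3] turn rz -0.0021
```

View pics/w4.png

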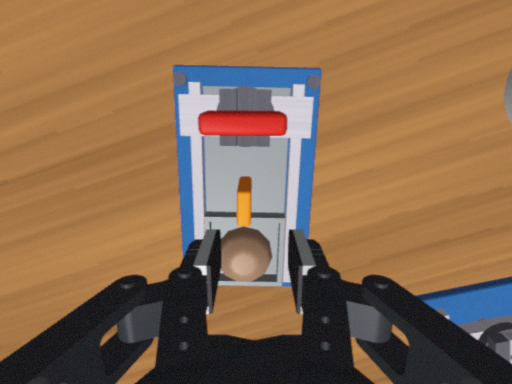

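>>> play_rows(
  travel=[
    [0.0012,-0.0072,0.005],
    [0,0,0.02],
    [0,0,0.02],
    [0,0,0.02],
    [0,0,0.02],
    [0,0,0],
    [0,0,0],
  ],
  rotation=[
    [0,0,0],
    [0,0,0],
    [0,0,0],
    [0,0,0],
    [0,0,0],
    [0,0,0],
    [0,0,0],
  ],
  grip=[0.4,0.4,0.4,0.4,0.4,0.4,0.4],
)

```text
clock: 9.62
position: [552.3, -239.3, 26.2]
ee_rot: [0.987, -0.162, -0.001, 0.0]
contact_force: [0.2, -0.4, 0.2]
gripper_width: 34.0
```

>>> play_rows(
  travel=[
    [0,0,0],
    [0,0,0],
    [0,0,0],
    [0,0,0],
    [0,0,0],
  ],
  rotation=[
    [0,0,0],
    [0,0,0],
    [0,0,0],
    [0,0,0],
    [0,0,0],
  ],
  grip=[0,0,0,0,0],
)

```text
clock: 10.03
position: [553.7, -239.8, 28.3]
ee_rot: [0.987, -0.162, 0.002, 0.0]
contact_force: [0.2, 1.6, 5.4]
gripper_width: 8.9
```

Run:
```python
from m import *
go(552.6,-240.3,27,-.325);s=arm.read_state();print(s['contact_force'],s['wrist_torque'],s['gripper_width'])
```

```text
t 10.0333 pos [ 553.7 -239.8   28.3] yaw -0.3252 tilt [ 3.6e-03 -9.0e-04 -1.0e+00] shift mm [-0.9  0.9  1.3] turn rz -0.0002
[0.2094659  1.57971103 5.44787768] [ 0.27851374  0.0808804  -0.02253969] 8.909098251311882
```

>>> play_rows(
  travel=[
    [-0.004,0,0],
    [-0.008,0,0],
    [-0.008,0,0],
    [-0.008,0,0],
    [-0.008,0,0],
    [-0.008,0,0],
    [0,0,0],
  ],
  rotation=[
    [0,0,0],
    [0,0,0],
    [0,0,0],
    [0,0,0],
    [0,0,0],
    [0,0,0],
    [0,0,0],
  ],
  grip=[0,0,0,0,0,0,0],
)

```text
clock: 10.62
position: [512.2, -225.6, 28.3]
ee_rot: [0.987, -0.162, 0.003, 0.0]
contact_force: [2.3, -0.5, 6.9]
gripper_width: 9.4
```

>>> play_rows(
  travel=[
    [-0.01,0,0],
    [-0.01,0,0],
    [-0.01,0,0],
    [0,0,0],
    [0,0,-0.005],
    [0,0,-0.012],
    [0,0,-0.015],
    [0,0,-0.015],
    [0,0,-0.015],
    [0,0,-0.01],
    [0,0,0],
    [0,0,0],
  ],
  rotation=[
    [0,0,0],
    [0,0,0],
    [0,0,0],
    [0,0,0],
    [0,0,0],
    [0,0,0],
    [0,0,0],
    [0,0,0],
    [0,0,0],
    [0,0,0],
    [0,0,0],
    [0,0,0],
  ],
  grip=[0,0,0,0,0,0,0,0,0,0,0,0],
)

```text
clock: 11.62
position: [481.3, -215.6, 97.8]
ee_rot: [0.987, -0.163, -0.001, -0.0]
contact_force: [-0.1, 1.2, -4.3]
gripper_width: 8.9
```

Run:
```python
from m import *
go(540.5,301,180,-.155);s=arm.read_state();print(s['contact_force'],s['wrist_torque'],s['gripper_width'])
w=cam('wrist');a=cam('scene');cv2.imwrite('pics/w5.png',np.hstack([w['image'],cv2.resize(a['image'][190:382,120:312],(384,384))])[:, :800+96][:, :896] if 0 else cv2.resize(np.hstack([w['image'],cv2.resize(a['image'][190:350,140:300],(384,384))]),(800,343)))
```

```text
t 11.6167 pos [ 481.3 -215.6   97.8] yaw -0.3266 tilt [-1.5e-03  9.0e-04 -1.0e+00] shift mm [-109.8 -508.3  -81.8] turn rz -0.1716
[-0.11539898  1.19442068 -4.26431492] [-0.00524429 -0.10017162  0.08650355] 8.92142135443711
```

View pics/w5.png

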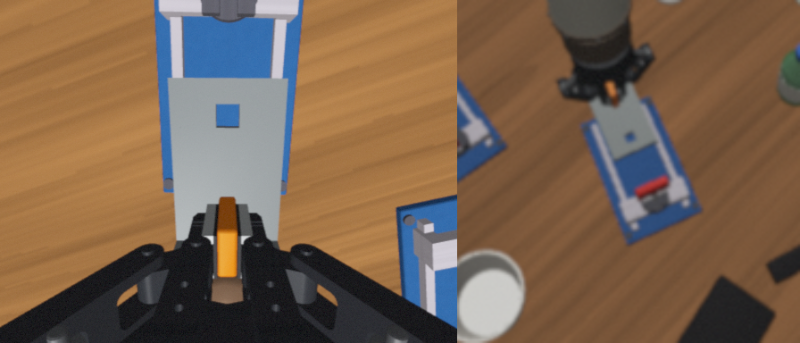

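>>> play_rows(
  travel=[
    [0,0,-0.01],
    [0,0,-0.02],
    [0,0,-0.022],
    [0,0,-0.02],
    [-0.0021,-0.0098,-0.01],
    [-0.0042,-0.0195,0],
    [-0.0063,-0.0293,0],
    [-0.0063,-0.0293,0],
    [-0.0063,-0.0293,0],
    [-0.0063,-0.0293,0],
    [-0.0063,-0.0293,0],
    [-0.0063,-0.0293,0],
  ],
  rotation=[
    [0,0,0],
    [0,0,0],
    [0,0,0],
    [0,0,0],
    [0,0,0],
    [0,0,0],
    [0,0,0],
    [0,0,0],
    [0,0,0],
    [0,0,0],
    [0,0,0],
    [0,0,0],
  ],
  grip=[0,0,0,0,0,0,0,0,0,0,0,0],
)

```text
clock: 12.72
position: [505.2, -5.6, 179.9]
ee_rot: [0.987, -0.162, -0.001, 0.0]
contact_force: [0.6, 0.4, -4.2]
gripper_width: 9.0
```

>>> play_rows(
  travel=[
    [-0.0063,-0.0293,0],
    [-0.0063,-0.0293,0],
    [-0.0063,-0.0293,0],
    [-0.0063,-0.0293,0],
    [-0.0063,-0.0293,0],
    [-0.0063,-0.0293,0],
    [-0.0063,-0.0293,0],
    [-0.0063,-0.0293,0],
    [-0.0063,-0.0293,0],
    [-0.0042,-0.0195,0],
    [-0.0021,-0.0098,0],
    [0,0,0],
  ],
  rotation=[
    [0,0,0],
    [0,0,0],
    [0,0,0],
    [0,0,0],
    [0,0,0],
    [0,0,0],
    [0,0,0],
    [0,0,0],
    [0,0,0],
    [0,0,0],
    [0,0,0],
    [0,0,0],
  ],
  grip=[0,0,0,0,0,0,0,0,0,0,0,0],
)

```text
clock: 13.72
position: [539.5, 292.4, 179.2]
ee_rot: [0.987, -0.161, -0.001, 0.001]
contact_force: [1.2, -0.7, -4.1]
gripper_width: 9.0
```

>>> play_rows(
  travel=[
    [0,0,0],
    [0,0,0],
    [0,0,0],
    [0,0,0],
    [0,0,0],
  ],
  rotation=[
    [0,0,-0.04],
    [0,0,-0.09],
    [0,0,-0.04],
    [0,0,0],
    [0,0,0],
  ],
  grip=[0,0,0,0,0],
)

```text
clock: 14.13
position: [539.7, 289.3, 180.1]
ee_rot: [0.997, -0.079, -0.001, 0.0]
contact_force: [-0.4, 0.6, -5.1]
gripper_width: 9.3
```

Run:
```python
from m import *
go(540.5,301,60,-.155);s=arm.read_state();print(s['contact_force'],s['wrist_torque'],s['gripper_width'])
w=cam('wrist');a=cam('scene');b=cam('top');cv2.imwrite('pics/w6.png',cv2.resize(np.hstack([w['image'],cv2.resize(b['image'][95:235,80:220],(384,384))]),(800,343)))
```

```text
t 14.1333 pos [539.7 289.3 180.1] yaw -0.1579 tilt [-1.2e-03 -8.0e-04 -1.0e+00] shift mm [ -0.9 -11.8 120.1] turn rz -0.0029
[-0.44769816  0.5681807  -5.06345171] [-0.01783922 -0.08405999 -0.01823291] 9.259120456788857
```

View pics/w6.png

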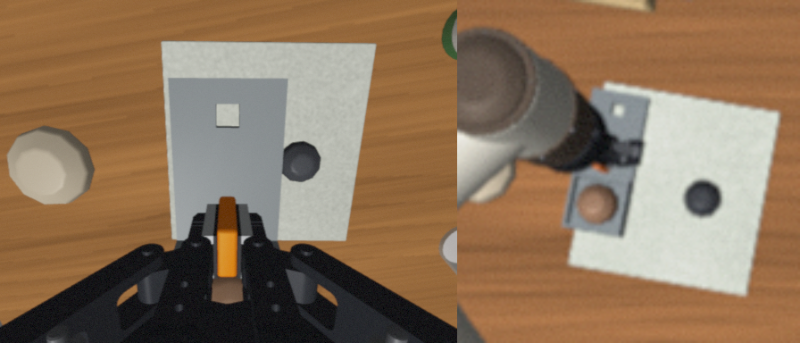

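>>> play_rows(
  travel=[
    [0,-0.006,0.01],
    [0,0,0.02],
    [0,0,0.025],
    [0,0,0.025],
    [0,0,0.025],
    [0,0,0.02],
    [0,0,0.012],
    [0,0,0.008],
    [0,0,0.005],
    [0,0,0],
    [0,0,0],
    [0,0,0],
  ],
  rotation=[
    [0,0,0],
    [0,0,0],
    [0,0,0],
    [0,0,0],
    [0,0,0],
    [0,0,0],
    [0,0,0],
    [0,0,0],
    [0,0,0],
    [0,0,0],
    [0,0,0],
    [0,0,0],
  ],
  grip=[0,0,0,0,0,0,0,0,0,0,0,0],
)

```text
clock: 15.28
position: [541.9, 296.9, 31.8]
ee_rot: [0.997, -0.078, 0.001, -0.001]
contact_force: [-0.2, 0.3, -4.1]
gripper_width: 9.3
```

>>> play_rows(
  travel=[
    [0,0,0.002],
    [0,0,0.001],
    [0,0,0],
    [0,0,0],
  ],
  rotation=[
    [0,0,0],
    [0,0,0],
    [0,0,0],
    [0,0,0],
  ],
  grip=[0,0,0,0],
)

```text
clock: 15.62
position: [541.1, 296.3, 27.6]
ee_rot: [0.997, -0.078, 0.0, -0.0]
contact_force: [1.0, 0.4, -2.9]
gripper_width: 9.3
```

>>> play_rows(
  travel=[
    [0,0,0.0015],
    [0,0,0.001],
    [0,0,0],
    [0,0,0],
    [0,0,0],
  ],
  rotation=[
    [0,0,0],
    [0,0,0],
    [0,0,0],
    [0,0,0],
    [0,0,0],
  ],
  grip=[0,0,0,0,0],
)

```text
clock: 16.03
position: [541.1, 296.3, 24.9]
ee_rot: [0.997, -0.078, -0.0, 0.0]
contact_force: [-0.7, -0.8, -3.7]
gripper_width: 9.3
```

>>> play_rows(
  travel=[
    [0,0,0.001],
    [0,0,0.001],
    [0,0,0],
    [0,0,0],
    [0,0,0],
  ],
  rotation=[
    [0,0,0],
    [0,0,0],
    [0,0,0],
    [0,0,0],
    [0,0,0],
  ],
  grip=[0,0,0,0,0],
)

```text
clock: 16.45
position: [541.3, 296.4, 24.3]
ee_rot: [0.997, -0.078, 0.0, -0.0]
contact_force: [-3.5, -0.8, 6.3]
gripper_width: 9.0
```

>>> play_rows(
  travel=[
    [0,0,0],
    [0,0,0],
    [0,0,0],
    [0,0,0],
    [0,0,-0.005],
    [0,0,-0.015],
    [0,0,-0.03],
    [0,0,-0.04],
    [0,0,-0.04],
    [0,0,-0.04],
    [0,0,0],
    [0,0,0],
  ],
  rotation=[
    [0,0,0],
    [0,0,0],
    [0,0,0],
    [0,0,0],
    [0,0,0],
    [0,0,0],
    [0,0,0],
    [0,0,0],
    [0,0,0],
    [0,0,0],
    [0,0,0],
    [0,0,0],
  ],
  grip=[0.35,0.35,0.35,0.35,0.35,0.35,0.35,0.35,0.35,0.35,0.35,0.35],
)

```text
clock: 17.45
position: [542.3, 297.3, 196.8]
ee_rot: [0.997, -0.078, 0.003, -0.003]
contact_force: [-0.1, -0.5, -0.3]
gripper_width: 29.8
```

>>> play_rows(
  travel=[
    [-0.02,0,-0.02],
    [-0.03,0,-0.02],
    [-0.03,0,0],
    [-0.03,0,0],
    [0,0,0],
    [0,0,0],
  ],
  rotation=[
    [0,0,0],
    [0,0,0],
    [0,0,0],
    [0,0,0],
    [0,0,0],
    [0,0,0],
  ],
  grip=[0.35,0.35,0.35,0.35,0.35,0.35],
)

```text
clock: 17.95
position: [431.0, 313.1, 232.3]
ee_rot: [0.997, -0.077, -0.0, 0.001]
contact_force: [0.1, -0.2, -0.6]
gripper_width: 29.7
```

Run:
```python
from m import *
go(540.5,301,60,-.155)
w=cam('wrist');a=cam('scene');b=cam('top');cv2.imwrite('pics/w7.png',cv2.resize(np.hstack([w['image'],np.vstack([cv2.resize(a['image'][190:310,150:300],(240,192)),cv2.resize(a['image'][115:235,260:410],(240,192))])]),(800,408)))
P=cloud(w)
# board frame check: points 12-16mm high = plate top; 5-7 board
c=np.array([532.,247.]);t=-.155;R=np.array([[np.cos(t),np.sin(t)],[-np.sin(t),np.cos(t)]])
Q=(P[...,:2]-c)@R.T; ok=(w['depth']>0)&(abs(Q[...,0])<130)&(abs(Q[...,1])<130)
m=ok&(P[...,2]>11)&(P[...,2]<18)&(Q[...,1]>0)
print('plate',m.sum(),np.percentile(Q[m],[1,99],axis=0).round(),'z',np.percentile(P[m][:,2],[5,50,95]).round(1))
A=np.c_[P[m][:,:2]-P[m][:,:2].mean(0),np.ones(m.sum())];print('plane',np.linalg.lstsq(A,P[m][:,2],rcond=None)[0].round(4))
bb=ok&(abs(P[...,2]-6)<3.5);print('board',np.percentile(Q[bb],[1,99],axis=0).round())
```

```text
t 17.95 pos [431.  313.1 232.3] yaw -0.1537 tilt [-0.001 -0.001 -1.   ] shift mm [110.2  -5.  172.2] turn rz 0.0013
plate 5351 [[-75.  19.]
 [ 58.  82.]] z [13.5 14.8 16.1]
plane [-1.00000e-03 -5.00000e-04  1.47928e+01]
board [[-118. -113.]
 [  60.  113.]]
```

View pics/w7.png

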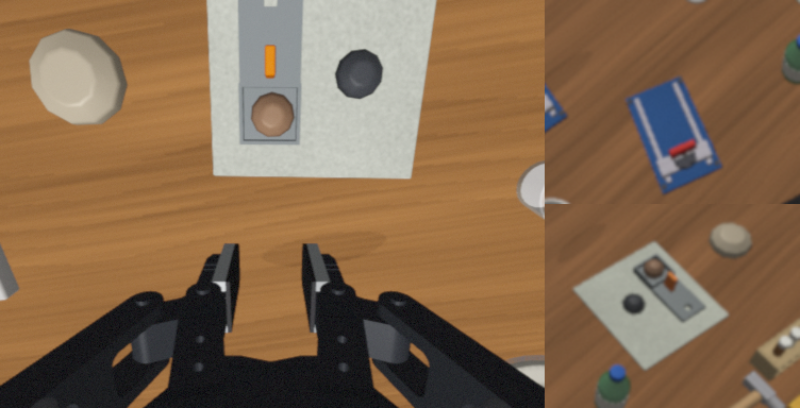

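The wrist view and the plane fit show the carrier flat at z 14.8, which is board plus plate. It lies inside the board edges with the rock in its tray and the pebble untouched. The plunger is still crosswise, so I'm handing in.

```bash
python3 -c "
from bench import workorder;print(workorder.job_done())"
```

```text
the job is handed in; nothing more can be done
None
```

I handed the job in at about 18 s of robot time, with the plunger latched up and the carrier, rock in its tray, standing on the white board. No verdict was reported.

- **Plunger:** I gripped the red bar, lifted it about 12 mm, and only then turned it a quarter turn clockwise. After release its top was at about 97 mm, 9 mm above the down position, so it holds itself. The last scene picture still shows the bar crosswise.
- **Carrier:** I drew it out about 75 mm by the orange grip, lifted it clear over the bottle and cup, and set it down on the board. The gripper was then opened and backed away.
- **Last checks:** The carrier's plate lies flat, with a tilt of 0.001 rad or less and its top at 14.8 mm against 14 mm expected. It covers about y +19 to +82 mm in the board's frame, with the tray end near x = -80 mm. That leaves about 30 mm to the board's side edge and a gap of roughly 35 mm to the pebble. The rock is in the tray. I saw no sign that anything else had moved in the views I looked at.

The far end of the carrier lay outside the last wrist picture. The last scene picture shows it on the board.

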